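Pin a copper electrode plate to its carrier

TASK

Take the slim long-shanked pin out of the pin rack, put it down through the hole in the copper plate that lies in the channel fixture, and, feeling with the pin, slide the plate along until the pin drops into the covered hole of the carrier bar below; then press it fully home so that its head sits down on the plate, and let go. Never force the pin, use only a light hand (under 35 N, knocks included), and leave everything else on the bench where it is.

Things in the scene. Friction and masses are not known exactly. Their poses are not given: they have to be found in the camera images.
- pin: Steel pin, the slimmer-headed of the two in the rack, standing upright: round shank 16 mm in diameter and 36 mm long, its foot coned over the last 4 mm to a flat 12 mm across; above it a round grooved head 24 mm in diameter and 40 mm tall. Origin at the centre of the foot's flat end; z up along the pin towards the head, the head's top at z = 76 mm. Weighs 0.13 to 0.25 kg.
- pin_shoulder (a point): Underside of the pin's head, on its axis, 36 mm above the foot.
- rack: Fixed aluminium block 56 x 150 x 44 mm (x, y, z) with two upright through holes 20 mm wide at y = +37 and -37 mm. Each holds one pin hanging by its head on the block's top; which pin is in which hole varies. Origin at the centre of its underside.
- fixture: Fixed dark steel channel fixture, 100 x 200 mm, on the bench. Origin at the centre of its underside; its channel (46 mm wide, side wall tops at z = 44 mm) runs along its y, closed by end blocks beyond y = +72 and -72 mm (tops at 44 mm). A steel carrier bar is clamped in the channel, the copper plate lies on it.
- bar_mid (a point): Middle of the carrier bar's top face: fixture x = 0, y = 0, z = 40 mm. The bar has one upright hole, 18 mm wide, 1 mm chamfer, 28 mm deep, on the channel's centre line (x = 0). Its place along the channel is not measured: anywhere from y = -12 to +12 mm of this point, hidden under the copper plate, to be found by feel.
- plate: Loose copper plate 44 x 90 x 12 mm (x, y, z), lying in the channel on the carrier bar, free to slide along the channel (1 mm play at each side). It starts 19 to 24 mm from the fixture's centre towards the fixture's +y, so its hole is always 7 to 36 mm beyond the carrier's hole, to +y. Weighs 0.3 to 0.5 kg. Origin at the centre of its underside.
- plate_hole0 (a point): Centre of the mouth of the plate's hole, on its top face (12 mm above the underside) in the middle of the plate; the hole goes through, 18 mm wide with a 1 mm chamfer.
- stub_pin: The other pin in the rack, not to be used: head 34 mm wide and 28 mm tall, shank 16 mm wide and only 24 mm long. Origin at the centre of its foot.
- micrometer: Outside micrometer lying on the bench, about 150 mm long, 20 mm high; leave alone. Origin on the bench in the middle of its C-shaped frame.
- electrode_a: Turned copper electrode, 28 mm wide, 38 mm tall; leave alone. Origin at its foot.
- electrode_b: Turned copper electrode, 32 mm wide, 32 mm tall; leave alone. Origin at its foot.
- parallel: Steel parallel bar 30 x 120 x 40 mm; leave alone. Origin at the centre of its underside.
- offcut: Copper offcut 60 x 30 x 22 mm; leave alone. Origin at the centre of its underside.
- wrench: Wrench 160 mm long lying on the bench; leave alone. Origin at its middle, on the bench.
Mind the look-alikes: they are no part of the job. Leave any purple or red look-alike of the rack alone.

How it is judged:
By the outcome, as a careful person would: the job done as asked, in the order asked, and still so for the second after the job is handed in, with the robot touching nothing.
It also fails if it takes over 54 s, if anything falls off the work surface, if the arm or the gripper's body presses on something with over 40 N, if the wrist force passes 120 N, or if a joint passes its speed limit or range.

ROBOT

A 6-joint arm with a two-finger parallel gripper is mounted at the origin on the work surface. World frame = base frame: x ahead of the robot, y to its left, z up, the work surface at z = 0. Lengths are in m, angles in rad, forces in N, time in s.
With the tool pointing down it reaches from about 0.3 to 0.875 m from the base axis. Payload 6.4 kg.
Tool frame: the origin (TCP) lies between the finger pads; the fingertips stand 11 mm ahead of it and the grasp point (between the pads) lies 8 mm behind it; z points along the fingers, x is the direction in which the jaws open and shut, and the axes are right-handed (so a half turn about z gives the same grasp; the last joint's range is limited). The gripper opens to 88 mm and grips with 3 to 60 N. Pads are 18 mm wide; open, the fingers measure 123 mm over their backs; the gripper's body (75 mm by 187 mm) begins 45 mm behind the grasp point.
Start: joints at [1.047, 0.181, 1.607, -0, 1.354, -0.206], TCP at [0.18, 0.546, 0.221] pointing down, gripper open.
Joint ranges: [-2.99, 2.99], [-0.89, 2.07], [0.3, 2.58], [-1.14, 4.28], [0, 2.63], [-3.12, 3.12]. Speed limits (rad/s): [2.57, 2.57, 3.01, 3.14, 3.14, 3.14].

INTERFACE

Orientations are given as a unit quaternion [x, y, z, w].
In Python, from plant import manip gives the robot as it stands.
- The arm moves only by the tool drive_tool, never from a script. Its argument "steps" is a list of rows, each a list of 5 numbers: the opening, from 0 (shut) to 1 (fully open), then the shift along the world's x, y, z in units of 30 mm (1.0 is 30 mm), then the turn about the world's z in units of 6 degrees (1.0 is 6 degrees). In form: [[fingers, tx, ty, tz, spin], ...]. A call has 1 to 12 rows; each row is the pose to reach, as a shift and turn from the pose commanded when the call began; what a row does not reach only later rows make up. A row lasts 1/12 s, in which the tool goes at most 41.7 mm and 7.16 degrees, less where a joint would pass 70% of its speed; a pose out of reach is approached as far as the arm can. A call with a gripper value outside its range is refused whole. The fingers move at their own pace and stop on an object; "force" is the grip in N (left out, the last holds). Time passes only in rows, so rows that repeat a pose let the fingers close. It gives the time, the measured TCP pose, the force and the opening at its end, in the units of the state.
- manip.read_state(): the state, without advancing time (a new reading comes with each control period).
- manip.grab_frame(name): name is "side" or "top" or "wrist"; returns a dict with "frame" (480x640x3 uint8, red, green, blue), "vertical_fov" (degrees; the focal length in pixels is half the picture's height over the tangent of half this angle, whatever the lens; pixels are square), "cx", "cy" (the principal point, pixels), "extrinsics" (4x4, takes a point from camera to world coordinates); the wrist camera has in their place "tool_from_camera" (4x4, takes a point from camera to tool coordinates, whose origin is the TCP and whose axes are the tool frame's). Camera axes: x right, y down, z forward; pixel columns grow to the right and rows downward; lengths in m; the calibration is good to about 2 mm. A picture is of the moment at which its call begins: read the wrist's pose just before it. There is no depth.
- manip.hand_in(): hands the job in, once; it reports no verdict.
The state is a dict: "t": time; "q": joint angles; "dq": joint speeds; "effort": joint torques, N m; "ee_pos": TCP position; "tool_rot": TCP orientation; "force": force on the tool from outside, world axes, zero at the start; "moment": the same for the moment, N m; "grip_width": opening from 0.0 (shut) to 1.0 (fully open).
Only numpy, scipy, OpenCV 4.12 (cv2) and the standard library are available. Lean on these libraries where they do the work, as an engineer would, in place of code of your own. Each camera call takes 0.05 s, during which the arm holds its last target. There are 200 camera calls.

## Working session

There is one attempt and no reset: what is moved stays moved. The work goes in short steps, Python scripts to look and compute and a tool call to move; the robot and the scene stay as the last step left them, time stands still between calls to the robot, and variables do not carry over. Pictures are saved under pics/ and viewed, about 8 in all and at most 12, crops included, and the job is handed in when it is done.

Besides the shell and the picture viewer there is one more tool, called after "Request:" by a JSON object that holds its "method" and its "body", one argument or row to a line. drive_tool: Moves the arm, as the interface text tells. Its arguments: {"type":"object","properties":{"steps":{"type":"array"},"force":{"type":"number"}},"required":["steps"]}

```bash
mkdir -p pics
cat > h.py <<'E'
from plant import manip
import numpy as np, cv2
from scipy.spatial.transform import Rotation as R
def grab(n,f):
    s=manip.read_state(); d=manip.grab_frame(n)
    if n=="wrist":
        T=np.eye(4);T[:3,:3]=R.from_quat(s["tool_rot"]).as_matrix();T[:3,3]=s["ee_pos"];E=T@np.array(d["tool_from_camera"])
    else: E=np.array(d["extrinsics"])
    F=240/np.tan(np.radians(d["vertical_fov"])/2)
    cv2.imwrite(f"pics/{f}.png",np.array(d["frame"])[:,:,::-1]); np.savez(f"pics/{f}.npz",E=E,k=[F,d["cx"],d["cy"]])
def at(f,u,v,z):
    d=np.load(f"pics/{f}.npz");F,cx,cy=d["k"];E=d["E"];r=E[:3,:3]@np.array([(u-cx)/F,(v-cy)/F,1]);o=E[:3,3]
    return (o+r*(z-o[2])/r[2]).round(4)
def px(f,p):
    d=np.load(f"pics/{f}.npz");F,cx,cy=d["k"];c=np.linalg.inv(d["E"])@np.append(p,1);return (F*c[0]/c[2]+cx).round(1),(F*c[1]/c[2]+cy).round(1)
E
python3 - <<'E'
from h import *
grab("top","top0");grab("side","side0")
s=manip.read_state();print(s)
for n in("top0","side0"):
    d=np.load(f"pics/{n}.npz");print(d["E"].round(3),d["k"])
E
```

```text
{'t': 0.1, 'q': array([ 1.04669203e+00,  1.81439311e-01,  1.60785404e+00, -1.34554415e-05,
        1.35381983e+00, -2.06307339e-01]), 'dq': array([ 1.42293077e-03, -1.48398858e-03, -2.35456915e-03,  4.46474127e-05,
       -2.47912004e-04, -1.08811868e-04]), 'effort': array([ 1.08444692e-03, -4.34815550e+01, -3.42697978e+01,  7.04594026e-02,
        3.39543424e-02, -3.72520071e-05]), 'ee_pos': array([0.1794144 , 0.54577766, 0.22034177]), 'tool_rot': array([ 8.10083662e-01,  5.86313809e-01, -6.91450586e-04,  3.16137120e-04]), 'force': array([ 0.64006515,  0.38251206, -0.96020547]), 'moment': array([ 0.00530273, -0.01727561,  0.01347195]), 'grip_width': 0.9994619700402897}
[[-0.005 -0.994  0.106  0.401]
 [-1.     0.006  0.003 -0.047]
 [-0.004 -0.106 -0.994  1.142]
 [ 0.     0.     0.     1.   ]] [503.79474794 310.15747069 234.96920972]
[[ 0.989 -0.107  0.099  0.405]
 [-0.145 -0.665  0.733 -0.72 ]
 [-0.013 -0.739 -0.673  0.71 ]
 [ 0.     0.     0.     1.   ]] [443.22033397 314.00766171 238.76696911]
```

View pics/top0.png

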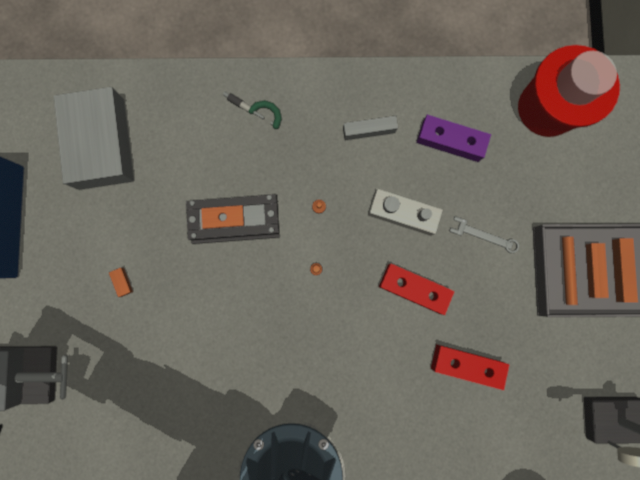

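View pics/side0.png

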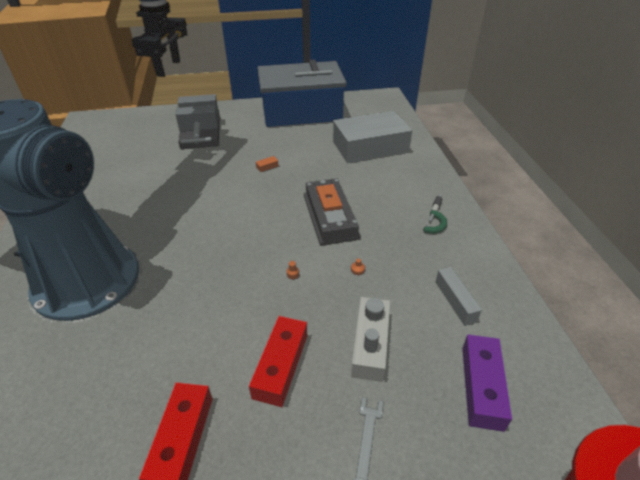

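Rack candidates: white block (405,212) with the wide stub head at (391,205) and the slim head at (424,214); the purple rack (455,137) and the red ones (417,288) and (471,366) are empty look-alikes. The slim pin at (424,214) fits the description. The fixture is at (233,218), with the plate hole near (222,216). One close crop to check.

Run:
```python
from h import *
im=cv2.imread("pics/top0.png")
a=cv2.resize(im[185:250,175:290],None,fx=6.9,fy=6.9*.65,interpolation=2) if 0 else cv2.resize(im[185:245,180:290],None,fx=5,fy=5,interpolation=2)
b=cv2.resize(im[180:240,360:470],None,fx=5,fy=5,interpolation=2)
cv2.imwrite("pics/c1.png",np.vstack([a,b]))
print("slim",at("top0",424,214,.084),"stub",at("top0",391,205,.072),"hole",at("top0",222,216,.052),"fix corners",at("top0",187,202,.044),at("top0",278,195,.044))
```

```text
slim [ 0.5566 -0.2852  0.084 ] stub [ 0.5783 -0.2177  0.072 ] hole [0.5595 0.1488 0.052 ] fix corners [0.5923 0.228  0.044 ] [0.6068 0.027  0.044 ]
```

View pics/c1.png

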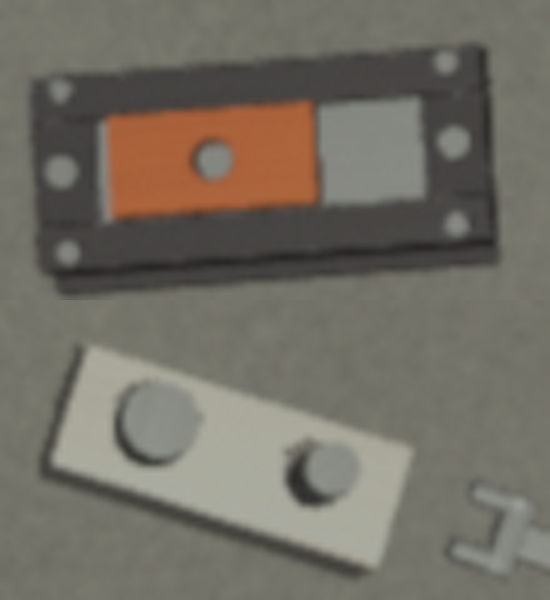

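Slim head top is at about (426,214) in the right-hand hole, stub at (391,204) in the left; the plate hole is at (222.6,216.8), bare bar to the right of the plate (−y). The tool yaw already matches the rack axis (72°).

Request:
{"method": "drive_tool", "body": {
  "steps": [
    [0.6,1.4,-3,0,0],
    [0.6,2.5,-5,0,0],
    [0.6,6.3,-13.8,0,0],
    [0.6,6.3,-13.8,0,0],
    [0.6,6.3,-13.8,0,0],
    [0.6,6.3,-13.8,0,0],
    [0.6,6.3,-13.8,0,0],
    [0.6,6.3,-13.8,0,0],
    [0.6,6.3,-13.8,0,0],
    [0.6,6.3,-13.8,0,0],
    [0.6,6.3,-13.8,0,0],
    [0.6,6.3,-13.8,0,0]
  ],
  "force": 30
}}

```text
t: 1.1
ee_pos: [0.3711, 0.1266, 0.2213]
tool_rot: [0.812, 0.583, -0.0, 0.001]
force: [0.6, -1.3, 0.8]
grip_width: 0.598
```

Request:
{"method": "drive_tool", "body": {
  "steps": [
    [0.6,6.25,-13.9,0,0],
    [0.6,6.25,-13.9,0,0],
    [0.6,6.25,-13.9,0,0],
    [0.6,6.25,-13.9,0,0],
    [0.6,6.25,-13.9,0,0],
    [0.6,6.25,-13.9,0,0],
    [0.6,6.25,-13.9,0,0],
    [0.6,6.25,-13.9,0,0],
    [0.6,6.25,-13.9,0,0],
    [0.6,6.25,-13.9,0,0],
    [0.6,6.25,-13.9,0,0],
    [0.6,6.25,-13.9,0,0]
  ]
}}

```text
t: 2.1
ee_pos: [0.5574, -0.2902, 0.2189]
tool_rot: [0.811, 0.585, -0.001, 0.0]
force: [-0.3, 1.0, 0.3]
grip_width: 0.601
```

Run:
```python
from h import *
grab("wrist","w1");s=manip.read_state();print(s["t"],s["ee_pos"],s["tool_rot"],px("w1",[.5566,-.287,.084]),px("w1",[.5783,-.2177,.072]))
print(np.load("pics/w1.npz")["E"].round(3))
```

```text
2.15 [ 0.55648214 -0.2869119   0.21900524] [ 8.10986575e-01  5.85063435e-01 -4.13118197e-04 -1.17582540e-03] (np.float64(325.7), np.float64(221.2)) (np.float64(402.2), np.float64(216.6))
[[ 0.316  0.903  0.291  0.481]
 [ 0.949 -0.301 -0.097 -0.264]
 [ 0.     0.306 -0.952  0.382]
 [ 0.     0.     0.     1.   ]]
```

View pics/w1.png

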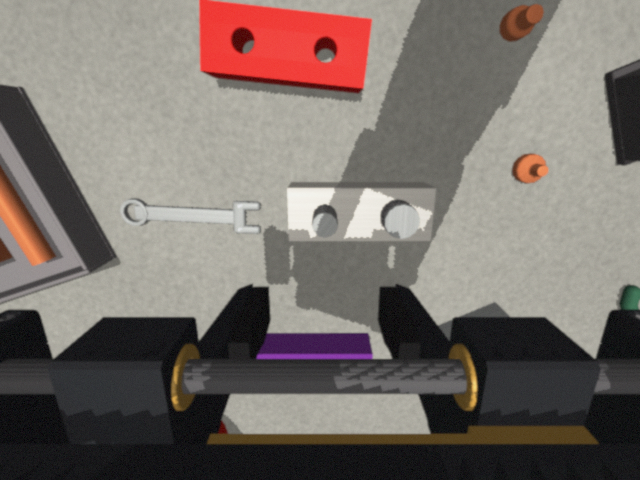

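The wrist view shows the slim head at about (325,217) and the stub at (402,217), both as predicted. Enlarging to centre it.

Run:
```python
from h import *
im=cv2.imread("pics/w1.png")[170:260,270:450]
im=np.clip(im.astype(float)*1.6,0,255).astype(np.uint8)
cv2.imwrite("pics/c2.png",cv2.resize(im,None,fx=4.4,fy=4.4,interpolation=2))
```

```text
(no output)
```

View pics/c2.png

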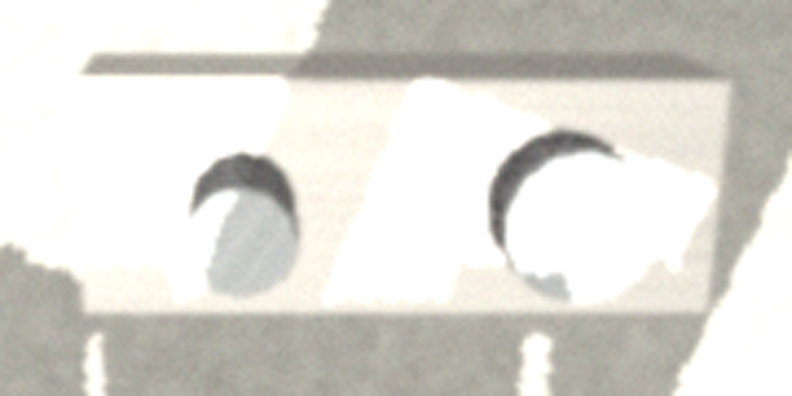

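Run:
```python
from h import *
print("head",at("w1",325.5,225,.084), "foot-of-head", at("w1",325.5,210.5,.044))
c=[at("w1",u,v,.044) for u,v in((289,187.7),(436,187.7),(431.5,240.9),(288.6,240.9))]
print(c,np.mean(c,0)); print("fixture ends",at("top0",192.2,219.4,.044),at("top0",270.6,213.4,.044),"hole",at("top0",222.6,216.8,.052))
```

```text
head [ 0.56   -0.2884  0.084 ] foot-of-head [ 0.5558 -0.2868  0.044 ]
[array([ 0.5219, -0.3143,  0.044 ]), array([ 0.5687, -0.1738,  0.044 ]), array([ 0.6225, -0.1906,  0.044 ]), array([ 0.5747, -0.3342,  0.044 ])] [ 0.57195  -0.253225  0.044   ]
fixture ends [0.5535 0.2157 0.044 ] [0.5658 0.0432 0.044 ] hole [0.5577 0.1474 0.052 ]
```

Rack-derived hole (.5603,−.2883) and head (.560,−.2884) agree. Descending to grip.

Request:
{"method": "drive_tool", "body": {
  "steps": [
    [0.6,0.12,-0.05,-1.2,0],
    [0.6,0.12,-0.05,-2.4,0],
    [0.6,0.12,-0.05,-3.6,0],
    [0.6,0.12,-0.05,-4.4,0],
    [0.6,0.12,-0.05,-5.0,0],
    [0.6,0.12,-0.05,-5.3,0],
    [0.6,0.12,-0.05,-5.3,0],
    [0.4,0.12,-0.05,-5.3,0],
    [0.3,0.12,-0.05,-5.3,0],
    [0.2,0.12,-0.05,-5.3,0],
    [0.1,0.12,-0.05,-5.3,0],
    [0.1,0.12,-0.05,-5.3,0]
  ],
  "force": 30
}}

```text
t: 3.15
ee_pos: [0.5604, -0.2871, 0.0635]
tool_rot: [0.81, 0.586, 0.0, 0.001]
force: [-0.1, -0.8, 3.8]
grip_width: 0.253
```

Request:
{"method": "drive_tool", "body": {
  "steps": [
    [0.1,0,0,0,0],
    [0.1,0,0,0.3,0],
    [0.1,0,0,1,0],
    [0.1,0,0,2,0],
    [0.1,0,0,3,0],
    [0.1,0,0,3.5,0],
    [0.1,0,0,3.5,0]
  ]
}}

```text
t: 3.73
ee_pos: [0.5618, -0.2876, 0.172]
tool_rot: [0.81, 0.586, 0.001, 0.003]
force: [1.0, -0.7, -1.2]
grip_width: 0.244
```

Run:
```python
from h import *
grab("wrist","w2");s=manip.read_state();print(s["t"],s["ee_pos"],s["force"],s["grip_width"])
im=cv2.imread("pics/w2.png");cv2.imwrite("pics/c3.png",cv2.resize(im[120:440,200:460],None,fx=1.8,fy=1.8,interpolation=2))
```

```text
3.7833 [ 0.56066235 -0.28679894  0.1692251 ] [ 0.71746338 -0.04638403 -2.75137778] 0.24461872868928444
```

View pics/c3.png

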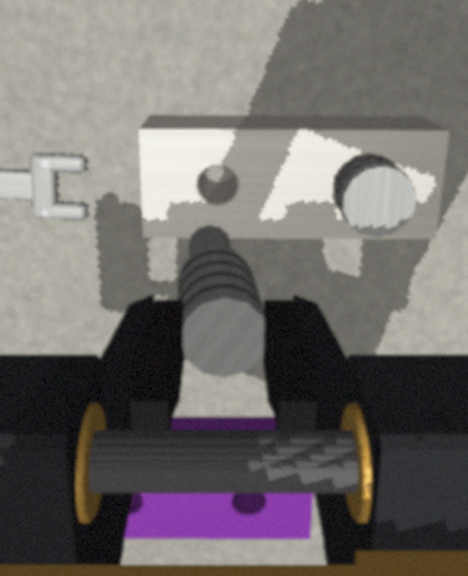

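The pin is held between the jaws: head top at about (324,308), shank going down-image to about (316,249); the stub stays in the rack. Checking its tilt and preparing the transfer.

Run:
```python
from h import *
p=np.array([.5607,-.2868,.1692])
for dz in(.0235,.0205,-.0165,-.0525):print(dz,px("w2",p+[0,0,dz]))
t=at("w2",324.4,307.8,p[2]+.0205);print(t-p)
for u,v in((316.7,252),(317,250)):print(at("w2",u,v,p[2]-.0555)-p)
```

```text
0.0235 (np.float64(322.7), np.float64(305.7))
0.0205 (np.float64(322.7), np.float64(302.6))
-0.0165 (np.float64(322.9), np.float64(271.7))
-0.0525 (np.float64(323.1), np.float64(250.7))
[ 2.90e-03 -1.00e-04  2.05e-02]
[ 0.0006 -0.0049 -0.0555]
[-0.0007 -0.0043 -0.0555]
```

Request:
{"method": "drive_tool", "body": {
  "steps": [
    [0.1,-0.1,0.8,0.3,0],
    [0.1,-0.1,2,0.3,0.5],
    [0.1,-0.1,3.3,0.3,1],
    [0.1,-0.1,4.6,0.3,1.5],
    [0.1,-0.1,5.9,0.3,2],
    [0.1,-0.1,7.2,0.3,2.5],
    [0.1,-0.1,8.5,0.3,3],
    [0.1,-0.1,9.8,0.3,3.4],
    [0.1,-0.1,11.1,0.3,3.7],
    [0.1,-0.1,12.4,0.3,3.7],
    [0.1,-0.1,13.6,0.1,3.7],
    [0.1,-0.1,14.3,0,3.7]
  ]
}}

```text
t: 4.78
ee_pos: [0.5544, 0.1463, 0.1644]
tool_rot: [0.681, 0.732, -0.001, -0.002]
force: [-0.0, 0.1, -2.5]
grip_width: 0.245
```

Request:
{"method": "drive_tool", "body": {
  "steps": [
    [0.1,0,0.2,0,0],
    [0.1,0,0.3,-0.4,0],
    [0.1,0,0.3,-0.8,0],
    [0.1,0,0.3,-0.8,0],
    [0.1,0,0.3,-0.8,0]
  ]
}}

```text
t: 5.2
ee_pos: [0.5555, 0.1502, 0.141]
tool_rot: [0.683, 0.731, -0.002, -0.001]
force: [0.3, 0.3, -2.3]
grip_width: 0.244
```

Run:
```python
from h import *
grab("wrist","w3");s=manip.read_state();print(s["t"],s["ee_pos"],s["tool_rot"],s["force"],s["grip_width"]);grab("side","s3")
a=cv2.resize(cv2.imread("pics/w3.png")[130:350,220:430],None,fx=2.7,fy=2.7,interpolation=2)
u,v=px("s3",s["ee_pos"]);u=int(u);v=int(v)
b=cv2.resize(cv2.imread("pics/s3.png")[v-40:v+60,u-25:u+25],(233,a.shape[0]-a.shape[0]%2),interpolation=2)
print(u,v,a.shape,b.shape);cv2.imwrite("pics/c4.png",np.hstack([a,cv2.resize(b,(230,a.shape[0]))]))
p=s["ee_pos"]
print("foot",px("w3",p+[0,0,-.0555]),"top",px("w3",p+[0,0,.0205]),"hole",px("w3",[.5577,.1474,.052]))
```

```text
5.25 [0.55635793 0.15031005 0.1420828 ] [ 6.82737437e-01  7.30663128e-01 -7.94954572e-04 -5.94644079e-04] [-0.68173347  0.16633278 -2.00616322] 0.24403877182551806
327 163 (594, 567, 3) (594, 233, 3)
foot (np.float64(322.1), np.float64(254.2)) top (np.float64(321.5), np.float64(309.4)) hole (np.float64(318.5), np.float64(240.4))
```

View pics/c4.png

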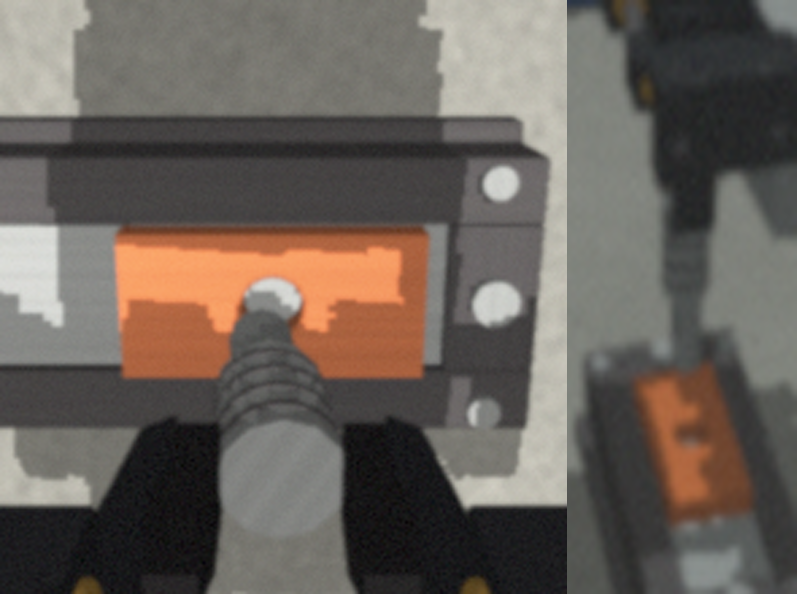

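Wrist crop: the mouth of the hole is at about (321,243) px, the foot in front of it at about (317,250), the head top at (324,307). The pin leans about 3° with its foot towards −y; the side view shows it roughly upright above the plate.

Run:
```python
from h import *
p=np.array([.5564,.1503,.1421])
print("hole",at("w3",321.1,243,.052),"foot",at("w3",317.3,251,p[2]-.0555),"top",at("w3",324.4,307,p[2]+.0205))
# plate edges left/right on top face, bar right edge
f=lambda x,y:at("w3",220+x/2.7,130+y/2.7,.052)
print(f(116,232),f(428,232),f(124,378),f(422,378))
im=cv2.imread("pics/w3.png")
g=cv2.cvtColor(im,cv2.COLOR_BGR2HSV)
for v in range(222,262,4): print(v,im[v,298:336].mean(1).astype(int))
```

```text
hole [0.5597 0.1496 0.052 ] foot [0.5542 0.1469 0.0866] top [0.555  0.1516 0.1626]
[0.5408 0.1034 0.052 ] [0.5347 0.1924 0.052 ] [0.5858 0.1064 0.052 ] [0.5797 0.1959 0.052 ]
222 [142 143 139 129 121 122 121 123 121 122 120 120 121 118 119 120 116 120
 119 116 117 115 116 117 117 116 115 121 132 140 141 141 140 143 140 143
 139 140]
226 [170 170 173 172 171 171 170 171 170 170 170 170 171 171 170 172 170 170
 169 169 169 170 171 169 170 170 173 172 172 170 171 170 170 171 169 170
 168 171]
230 [169 169 168 170 168 169 166 168 167 166 165 170 168 166 167 166 167 166
 169 166 166 165 167 167 166 167 165 166 167 168 167 167 168 167 166 168
 165 166]
234 [170 170 170 168 168 170 170 168 168 168 168 168 167 164 160 166 174 185
 201 206 209 213 213 212 210 209 205 195 183 172 161 160 166 166 166 165
 166 167]
238 [169 170 170 169 170 170 168 170 169 167 167 162 167 180 162 150 153 152
 153 151 152 150 153 163 191 205 209 212 210 212 204 183 168 162 161 166
 167 166]
242 [169 170 166 169 168 171 170 167 167 155 135 106 101 119 134 136 135 136
 135 136 135 139 135 136 137 148 176 188 193 197 208 209 194 150 133 153
 163 167]
246 [167 168 169 170 170 169 169 170 165 141 112  93  87  88  91  92  90  86
  88  92  89  89  90  94 101 117 126 131 129 124 116  97  80 101 137 161
 167 168]
250 [128 152 166 170 168 167 169 161 132 101  92  93  92  90  91  89  89  89
  81  77  81  77  80  78  74  79  76  77  73  70  75  85 102 112 132 157
 164 167]
254 [114 109 114 113 111 113 110  96  89  89  88  91  86  79  82  80  79  82
  79  76  77  80  80  77  78  77  77  73  76  80 100 105 108 108 109 111
 110 109]
258 [114 114 113 115 112 112 104  92  83  83  81  80  81  83  87  88  85  86
  88  88  86  83  79  82  86  82  82  83  84  87  90  94 103 109 110 112
 110 112]
```

Run:
```python
from h import *
im=cv2.imread("pics/w3.png")[222:332,290:356]
im=np.clip(im.astype(float)*1.4,0,255).astype(np.uint8)
im=cv2.resize(im,None,fx=5.4,fy=5.4,interpolation=cv2.INTER_CUBIC)
p=np.array([.5564,.1503,.1421])
def ring(z,r,c):
    for a in np.linspace(0,2*np.pi,40):
        u,v=px("w3",p+[r*np.cos(a),r*np.sin(a),z]);cv2.circle(im,(int((u-290+.5)*5.4),int((v-222+.5)*5.4)),1,c,-1)
ring(.0205,.012,(0,0,255));ring(-.0555,.006,(0,255,0));ring(-.0515,.008,(255,255,0))
cv2.imwrite("pics/c5.png",im)
```

```text
(no output)
```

View pics/c5.png

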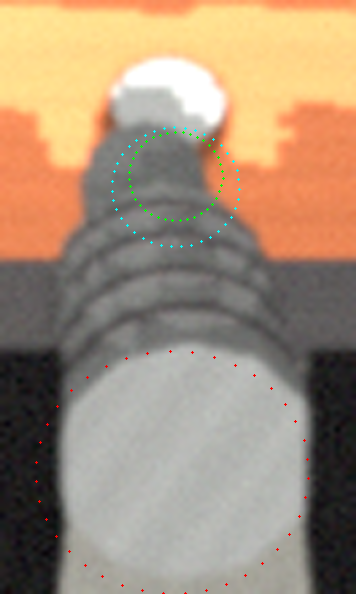

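The lean is about 3.6° in the jaw plane (foot ~3.6 mm to −y of the tool axis). Hole by two measures at (.560,.1495). Aligning the foot and going down to the mouth.

Request:
{"method": "drive_tool", "body": {
  "steps": [
    [0.1,0.07,0.05,0,0],
    [0.1,0.13,0.08,-0.2,0],
    [0.1,0.13,0.08,-0.4,0],
    [0.1,0.13,0.08,-0.6,0],
    [0.1,0.13,0.08,-0.75,0],
    [0.1,0.13,0.08,-0.9,0],
    [0.1,0.13,0.08,-1.0,0],
    [0.1,0.13,0.08,-1.08,0],
    [0.1,0.13,0.08,-1.14,0],
    [0.1,0.13,0.08,-1.2,0],
    [0.1,0.13,0.08,-1.26,0],
    [0.1,0.13,0.08,-1.26,0]
  ]
}}

```text
t: 6.3
ee_pos: [0.5605, 0.1541, 0.105]
tool_rot: [0.682, 0.731, -0.0, -0.0]
force: [0.7, 0.5, -1.6]
grip_width: 0.249
```

Request:
{"method": "drive_tool", "body": {
  "steps": [
    [0.1,0,0,-0.05,0],
    [0.1,0,0,-0.1,0],
    [0.1,0,0,-0.15,0],
    [0.1,0,0,-0.2,0],
    [0.1,0,0,-0.2,0],
    [0.1,0,0,-0.2,0]
  ]
}}

```text
t: 6.8
ee_pos: [0.5605, 0.154, 0.0991]
tool_rot: [0.682, 0.731, -0.0, -0.0]
force: [-0.3, 1.4, -2.4]
grip_width: 0.247
```

Request:
{"method": "drive_tool", "body": {
  "steps": [
    [0.1,0,0,-0.04,0],
    [0.1,0,0,-0.08,0],
    [0.1,0,0,-0.12,0],
    [0.1,0,0,-0.12,0],
    [0.1,0,0,-0.12,0]
  ]
}}

```text
t: 7.22
ee_pos: [0.5606, 0.1541, 0.0956]
tool_rot: [0.682, 0.731, -0.0, -0.0]
force: [-0.4, -1.6, -2.4]
grip_width: 0.243
```

Request:
{"method": "drive_tool", "body": {
  "steps": [
    [0.1,0,0,-0.03,0],
    [0.1,0,0,-0.06,0],
    [0.1,0,0,-0.08,0],
    [0.1,0,0,-0.08,0]
  ]
}}

```text
t: 7.55
ee_pos: [0.5621, 0.1542, 0.0949]
tool_rot: [0.682, 0.731, 0.001, 0.001]
force: [0.5, -0.6, 3.3]
grip_width: 0.241
```

Contact with the bar: Fz changed by 5.7 N at TCP z ≈ .095. Now feeling along −y (fixture axis at 94°).

Request:
{"method": "drive_tool", "body": {
  "steps": [
    [0.1,0.002,-0.03,0,0],
    [0.1,0.005,-0.065,0,0],
    [0.1,0.007,-0.1,0,0],
    [0.1,0.009,-0.13,0,0],
    [0.1,0.012,-0.165,0,0],
    [0.1,0.014,-0.2,0,0],
    [0.1,0.016,-0.23,0,0],
    [0.1,0.019,-0.265,0,0]
  ]
}}

```text
t: 8.22
ee_pos: [0.5624, 0.1482, 0.0949]
tool_rot: [0.682, 0.731, 0.002, -0.0]
force: [-0.9, 6.2, 5.7]
grip_width: 0.248
```

Run:
```python
from h import *
s=manip.read_state();print(s["t"],s["ee_pos"],s["force"],s["moment"],s["grip_width"])
```

```text
8.2167 [0.56235436 0.14816919 0.09491487] [-0.94013091  6.21178147  5.67216799] [1.46135436 0.19114761 0.03981599] 0.24796214381050832
```

Request:
{"method": "drive_tool", "body": {
  "steps": [
    [0.1,0.002,-0.03,0,0],
    [0.1,0.005,-0.065,0,0],
    [0.1,0.007,-0.1,0,0],
    [0.1,0.009,-0.13,0,0],
    [0.1,0.012,-0.165,0,0],
    [0.1,0.014,-0.2,0,0]
  ]
}}

```text
t: 8.72
ee_pos: [0.5628, 0.1422, 0.0949]
tool_rot: [0.682, 0.731, 0.002, -0.0]
force: [-0.3, 5.6, 5.1]
grip_width: 0.246
```

Request:
{"method": "drive_tool", "body": {
  "steps": [
    [0.1,0.002,-0.03,0,0],
    [0.1,0.005,-0.065,0,0],
    [0.1,0.007,-0.1,0,0],
    [0.1,0.009,-0.13,0,0],
    [0.1,0.012,-0.165,0,0],
    [0.1,0.014,-0.2,0,0]
  ]
}}

```text
t: 9.22
ee_pos: [0.5631, 0.1362, 0.0948]
tool_rot: [0.682, 0.731, 0.002, -0.0]
force: [-1.2, 5.8, 4.3]
grip_width: 0.249
```

Request:
{"method": "drive_tool", "body": {
  "steps": [
    [0.1,0.002,-0.03,0,0],
    [0.1,0.005,-0.065,0,0],
    [0.1,0.007,-0.1,0,0],
    [0.1,0.009,-0.13,0,0],
    [0.1,0.012,-0.165,0,0],
    [0.1,0.014,-0.2,0,0]
  ]
}}

```text
t: 9.72
ee_pos: [0.5624, 0.1288, 0.0933]
tool_rot: [0.682, 0.731, 0.001, -0.001]
force: [-1.0, 6.8, 0.3]
grip_width: 0.249
```

It is beginning to drop (z .0933, Fz unloading). Small steps from here.

Request:
{"method": "drive_tool", "body": {
  "steps": [
    [0.1,0.001,-0.01,-0.03,0],
    [0.1,0.002,-0.02,-0.06,0],
    [0.1,0.002,-0.03,-0.08,0],
    [0.1,0.003,-0.03,-0.08,0]
  ]
}}

```text
t: 10.05
ee_pos: [0.5637, 0.1285, 0.0922]
tool_rot: [0.682, 0.731, 0.002, 0.0]
force: [0.5, 6.9, 6.5]
grip_width: 0.247
```

Request:
{"method": "drive_tool", "body": {
  "steps": [
    [0.1,0.001,-0.02,0,0],
    [0.1,0.003,-0.04,0,0],
    [0.1,0.004,-0.06,0,0],
    [0.1,0.005,-0.08,0,0],
    [0.1,0.005,-0.08,0,0]
  ]
}}

```text
t: 10.47
ee_pos: [0.5639, 0.1261, 0.0924]
tool_rot: [0.682, 0.731, 0.002, 0.0]
force: [-0.8, 7.8, 6.5]
grip_width: 0.245
```

Request:
{"method": "drive_tool", "body": {
  "steps": [
    [0.1,0.001,-0.02,0,0],
    [0.1,0.003,-0.04,0,0],
    [0.1,0.004,-0.06,0,0],
    [0.1,0.005,-0.07,0,0],
    [0.1,0.005,-0.07,0,0]
  ]
}}

```text
t: 10.88
ee_pos: [0.5642, 0.124, 0.0925]
tool_rot: [0.682, 0.731, 0.002, 0.0]
force: [0.2, 6.9, 6.5]
grip_width: 0.241
```

Run:
```python
from h import *
s=manip.read_state();print(s["t"],s["ee_pos"],s["force"],s["moment"],s["grip_width"])
grab("wrist","w4");grab("side","s4")
a=cv2.resize(cv2.imread("pics/w4.png")[130:350,220:430],None,fx=2.7,fy=2.7,interpolation=2)
u,v=px("s4",s["ee_pos"]);u=int(u);v=int(v)
b=cv2.resize(cv2.imread("pics/s4.png")[v-40:v+60,u-20:u+20],(230,a.shape[0]),interpolation=2)
cv2.imwrite("pics/c6.png",np.hstack([a,b]))
```

```text
10.8833 [0.56420825 0.12403555 0.09251575] [0.20086128 6.90741026 6.53236605] [ 1.80696301  0.11897839 -0.03205293] 0.24144845498250508
```

View pics/c6.png

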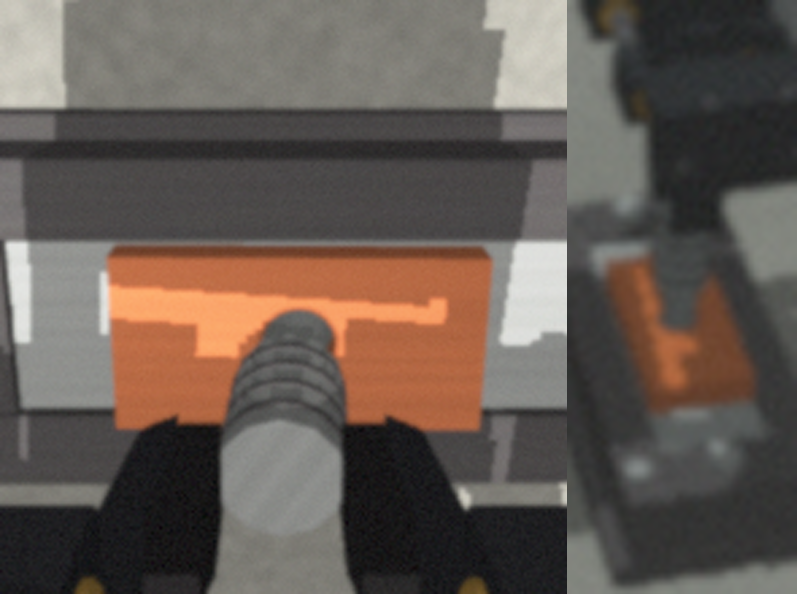

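Run:
```python
from h import *
f=lambda x,y,z=.052:at("w4",220+x/2.7,130+y/2.7,z)
c=[f(110,250),f(490,250),f(118,430),f(480,430)];print(c,np.mean(c,0))
s=np.array([.5642,.1240,.0925])
print("shank centre at z.056:",f(300,345,.057)-s, "top",f(282,478,s[2]+.0205)-s)
for z in(-.036,-.0185,.0205):
    u,v=px("w4",s+[0,0,z]);print(z,(u-220)*2.7,(v-130)*2.7)
```

```text
[array([0.5418, 0.0841, 0.052 ]), array([0.5357, 0.1722, 0.052 ]), array([0.5879, 0.0867, 0.052 ]), array([0.5818, 0.1763, 0.052 ])] [0.5618   0.129825 0.052   ]
shank centre at z.056: [-0.0038  0.0057 -0.0355] top [-1.00e-04  1.40e-03  2.05e-02]
-0.036 274.86000000000007 357.75
-0.0185 274.59 387.99
0.0205 274.05 477.90000000000003
```

The plate is now centred at y≈.130 (moved 19.7 mm), while the tool moved 30 mm: the foot caught in the carrier's hole and the pin has been tilting in the grip. I'll relieve the load, let go, and regrip it upright over the hole.

Request:
{"method": "drive_tool", "body": {
  "steps": [
    [0.1,0,0.04,0.03,0],
    [0.1,0,0.08,0.05,0],
    [0.1,0,0.1,0.07,0],
    [0.1,0,0.1,0.07,0],
    [0.3,0,0.1,0.07,0],
    [0.4,0,0.1,0.07,0],
    [0.5,0,0.1,0.07,0],
    [0.5,0,0.13,0.07,0],
    [0.5,0,0.16,0.07,0],
    [0.5,0,0.2,0.07,0],
    [0.5,0,0.2,0.07,0]
  ]
}}

```text
t: 11.9
ee_pos: [0.5629, 0.1289, 0.093]
tool_rot: [0.682, 0.731, 0.0, 0.0]
force: [-0.6, 0.0, 0.4]
grip_width: 0.501
```

Run:
```python
from h import *
s=manip.read_state();print(s["t"],s["ee_pos"],s["force"],s["moment"],s["grip_width"])
grab("wrist","w5");grab("side","s5")
a=cv2.resize(cv2.imread("pics/w5.png")[130:350,220:430],None,fx=2.7,fy=2.7,interpolation=2)
u,v=px("s5",s["ee_pos"]);u=int(u);v=int(v)
b=cv2.resize(cv2.imread("pics/s5.png")[v-40:v+60,u-20:u+20],(230,a.shape[0]),interpolation=2)
cv2.imwrite("pics/c7.png",np.hstack([a,b]))
for z in(.0535,.0735,.1135):
    u,v=px("w5",[.561,.130,z]);print(z,(u-220)*2.7,(v-130)*2.7)
```

```text
11.9 [0.56292853 0.12890048 0.09304604] [-0.60914395  0.01137827  0.4166453 ] [ 0.01512497 -0.00318304  0.00894717] 0.5009094414209837
0.0535 280.53 345.6
0.0735 280.53 378.54
0.1135 281.0700000000001 468.17999999999995
```

View pics/c7.png

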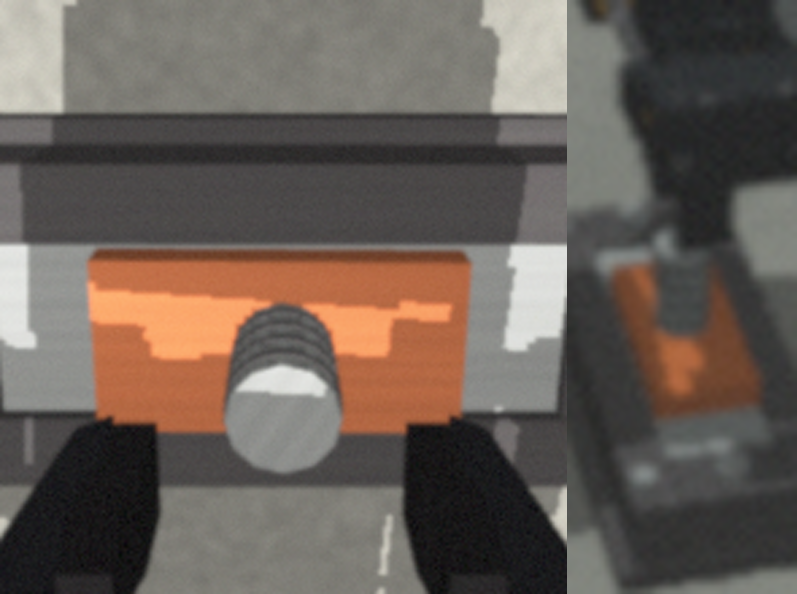

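On release the pin dropped by itself: head top is now at crop (283,418), shank no longer visible. Checking height numerically.

Run:
```python
from h import *
f=lambda x,y,z:at("w5",220+x/2.7,130+y/2.7,z)
c=[f(90,256,.052),f(470,256,.052),f(98,420,.052),f(463,432,.052)];print("plate",np.mean(c,0))
for z in(.092,.096,.100):
    r=[f(283+dx,418+dy,z) for dx,dy in((0,0),(-58,0),(58,0))];print(z,r[0],np.linalg.norm(r[1]-r[2]))
g=lambda p:((px("w5",p)[0]-220)*2.7,(px("w5",p)[1]-130)*2.7)
print("base near rim",g([.5497,.130,.052]),g([.5497,.130,.056]))
```

```text
plate [0.5611   0.130025 0.052   ]
0.092 [0.5616 0.1305 0.092 ] 0.023062740513651012
0.096 [0.5596 0.1303 0.096 ] 0.022549944567559373
0.1 [0.5577 0.1302 0.1   ] 0.021951309755912057
base near rim (np.float64(283.7700000000001), np.float64(298.89)) (np.float64(284.03999999999996), np.float64(304.28999999999996))
```

Height agrees with fully home (top at z≈.092, over the plate's middle). Confirming by a gentle press with shut fingers on the head.

Request:
{"method": "drive_tool", "body": {
  "steps": [
    [0.5,0,0,0.2,0],
    [0.5,0,0,0.5,0],
    [0.5,0,0,0.85,0],
    [0.5,-0.05,0.04,0.85,0],
    [0.2,-0.05,0.04,0.85,0],
    [0,-0.05,0.04,0.85,0],
    [0,-0.05,0.04,0.85,0],
    [0,-0.05,0.04,0.85,0],
    [0,-0.05,0.04,0.8,0],
    [0,-0.05,0.04,0.7,0],
    [0,-0.05,0.04,0.6,0],
    [0,-0.05,0.04,0.6,0]
  ],
  "force": 10
}}

```text
t: 13.0
ee_pos: [0.5608, 0.1299, 0.1099]
tool_rot: [0.682, 0.731, -0.001, -0.001]
force: [-0.2, 0.7, -0.0]
grip_width: 0.007
```

Request:
{"method": "drive_tool", "body": {
  "steps": [
    [0,0,0,-0.05,0],
    [0,0,0,-0.1,0],
    [0,0,0,-0.15,0],
    [0,0,0,-0.2,0],
    [0,0,0,-0.23,0],
    [0,0,0,-0.23,0]
  ]
}}

```text
t: 13.5
ee_pos: [0.5612, 0.13, 0.1038]
tool_rot: [0.682, 0.731, -0.0, -0.0]
force: [-0.3, -1.1, 0.1]
grip_width: 0.005
```

Request:
{"method": "drive_tool", "body": {
  "steps": [
    [0,0,0,-0.03,0],
    [0,0,0,-0.06,0],
    [0,0,0,-0.09,0],
    [0,0,0,-0.12,0],
    [0,0,0,-0.15,0],
    [0,0,0,-0.15,0]
  ]
}}

```text
t: 14.0
ee_pos: [0.5612, 0.13, 0.0994]
tool_rot: [0.682, 0.731, -0.0, -0.0]
force: [-0.9, -0.0, -0.3]
grip_width: 0.005
```

Request:
{"method": "drive_tool", "body": {
  "steps": [
    [0,0,0,-0.03,0],
    [0,0,0,-0.06,0],
    [0,0,0,-0.09,0],
    [0,0,0,-0.09,0]
  ]
}}

```text
t: 14.33
ee_pos: [0.5613, 0.13, 0.0967]
tool_rot: [0.682, 0.731, -0.0, -0.0]
force: [0.3, 0.5, 0.4]
grip_width: 0.007
```

Run:
```python
from h import *
grab("wrist","w6");grab("side","s6")
a=cv2.resize(cv2.imread("pics/w6.png")[130:350,240:410],None,fx=2.6,fy=2.6,interpolation=2)
u,v=px("s6",[.5613,.13,.09]);u=int(u);v=int(v)
b=cv2.resize(cv2.imread("pics/s6.png")[v-40:v+60,u-30:u+30],(340,a.shape[0]),interpolation=2)
cv2.imwrite("pics/c8.png",np.hstack([a,b]))
```

```text
(no output)
```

View pics/c8.png

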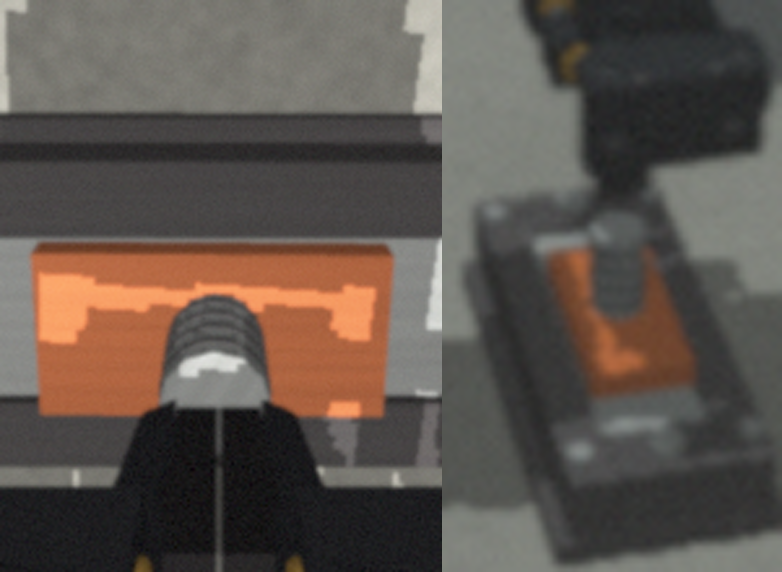

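Run:
```python
from h import *
for z in(.0857,.092,.0967,.105):
    for dx in(-.009,.0,.009):
        u,v=px("w6",[.5613+dx,.13,z]);a,b=px("s6",[.5613+dx,.13,z]);U,V=px("s6",[.5613,.13,.09])
        print(z,dx,"wrist",((u-240)*2.6).round(),((v-130)*2.6).round(),"side",442+(a-int(U)+30)*5.67//1,(b-int(V)+40)*5.72//1)
```

```text
0.0857 -0.009 wrist 216.0 350.0 side 593.0 239.0
0.0857 0.0 wrist 213.0 388.0 side 614.0 236.0
0.0857 0.009 wrist 210.0 425.0 side 635.0 235.0
0.092 -0.009 wrist 216.0 361.0 side 593.0 226.0
0.092 0.0 wrist 213.0 401.0 side 614.0 224.0
0.092 0.009 wrist 210.0 439.0 side 635.0 222.0
0.0967 -0.009 wrist 216.0 370.0 side 593.0 217.0
0.0967 0.0 wrist 212.0 411.0 side 614.0 215.0
0.0967 0.009 wrist 210.0 450.0 side 635.0 213.0
0.105 -0.009 wrist 216.0 388.0 side 593.0 200.0
0.105 0.0 wrist 212.0 429.0 side 614.0 199.0
0.105 0.009 wrist 209.0 470.0 side 635.0 196.0
```

The pin head is seen at z≈.092 as expected, and the fingertips still end above it. Continuing down gently until touch.

Request:
{"method": "drive_tool", "body": {
  "steps": [
    [0,0,0,-0.03,0],
    [0,0,0,-0.06,0],
    [0,0,0,-0.09,0],
    [0,0,0,-0.12,0],
    [0,0,0,-0.15,0],
    [0,0,0,-0.15,0]
  ]
}}

```text
t: 14.93
ee_pos: [0.5612, 0.1299, 0.0921]
tool_rot: [0.682, 0.731, -0.0, -0.0]
force: [-0.6, 0.7, -0.8]
grip_width: 0.004
```

Request:
{"method": "drive_tool", "body": {
  "steps": [
    [0,0,0,-0.03,0],
    [0,0,0,-0.06,0],
    [0,0,0,-0.09,0],
    [0,0,0,-0.12,0],
    [0,0,0,-0.15,0],
    [0,0,0,-0.15,0]
  ]
}}

```text
t: 15.43
ee_pos: [0.5612, 0.13, 0.0877]
tool_rot: [0.682, 0.731, -0.0, -0.0]
force: [-0.3, 0.8, -0.1]
grip_width: 0.007
```

Run:
```python
from h import *
grab("wrist","w7");grab("side","s7");grab("top","t7")
a=cv2.resize(cv2.imread("pics/w7.png")[200:310,270:370],None,fx=3.8,fy=3.8,interpolation=2)
U,V=px("s7",[.5613,.13,.09]);u=int(U);v=int(V);h=a.shape[0]
b=[cv2.resize(cv2.imread(f"pics/{n}.png")[v-25:v+25,u-22:u+22],(205,h//2+h//2*0),interpolation=2) for n in("s6","s7")]
U,V=px("t7",[.5613,.13,.09]);u=int(U);v=int(V);print(u,v)
c=cv2.resize(cv2.imread("pics/t7.png")[v-25:v+25,u-22:u+22],(205,h//2),interpolation=2)
print(a.shape)
r=np.vstack(b);r2=np.vstack([c,cv2.resize(cv2.imread("pics/w6.png")[200:310,270:370],(205,h//2))])
cv2.imwrite("pics/c9.png",np.hstack([a,r,r2]))
```

```text
227 212
(418, 380, 3)
```

View pics/c9.png

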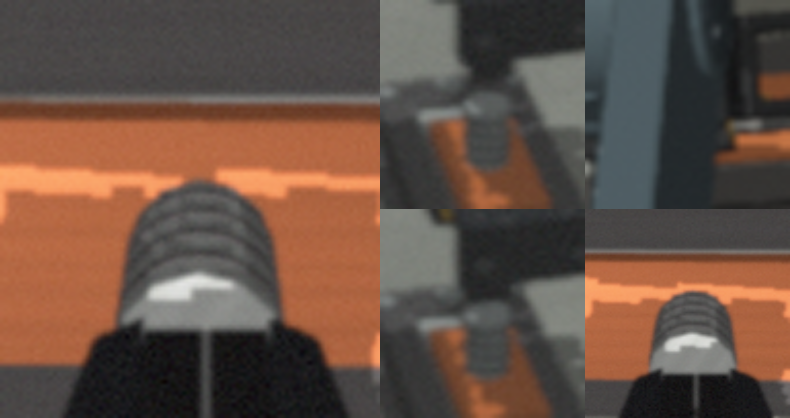

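The head sits on the plate with no shank showing; the fingertips look higher than the nominal 11 mm ahead of the TCP (still just above the head). Continuing the slow descent to touch, small steps.

Request:
{"method": "drive_tool", "body": {
  "steps": [
    [0,0,0,-0.03,0],
    [0,0,0,-0.06,0],
    [0,0,0,-0.09,0],
    [0,0,0,-0.12,0],
    [0,0,0,-0.15,0],
    [0,0,0,-0.15,0]
  ]
}}

```text
t: 16.08
ee_pos: [0.5612, 0.13, 0.0832]
tool_rot: [0.682, 0.731, -0.0, -0.0]
force: [0.3, 0.7, -0.1]
grip_width: 0.01
```

Request:
{"method": "drive_tool", "body": {
  "steps": [
    [0,0,0,-0.02,0],
    [0,0,0,-0.04,0],
    [0,0,0,-0.06,0],
    [0,0,0,-0.08,0],
    [0,0,0,-0.1,0],
    [0,0,0,-0.1,0]
  ]
}}

```text
t: 16.58
ee_pos: [0.5613, 0.13, 0.0803]
tool_rot: [0.682, 0.731, -0.0, -0.0]
force: [-0.3, -0.2, -0.0]
grip_width: 0.007
```

Run:
```python
from h import *
grab("side","s8");grab("wrist","w8")
for n in("s5","s6","s7","s8"):
    im=cv2.imread(f"pics/{n}.png").mean(2).astype(int)
    u,v=px(n,[.5613,.13,.092]);u=int(round(u));v=int(round(v));print(n,u,v,"col",im[v-16:v+12,u-1:u+2].mean(1).astype(int))
for z in(.08,.092,.10,.11):print(z,px("s8",[.5613,.13,z]),px("s8",[.5613,.12,z]))
for n in("w6","w7","w8"):
    im=cv2.imread(f"pics/{n}.png").mean(2).astype(int);print(n,im[262:296,315].tolist())
s=manip.read_state()["ee_pos"]
print(px("w8",[.5613,.13,.092]),px("w8",[.5493,.13,.092]))
```

```text
s5 330 186 col [37 40 46 49 47 42 40 38 37 44 47 46 44 45 53 59 62 69 83 86 79 69 69 71
 67 69 72 69]
s6 330 186 col [43 47 47 43 40 37 39 37 37 38 40 45 51 62 81 89 91 93 95 87 77 69 69 71
 67 70 71 66]
s7 330 186 col [38 36 36 40 47 49 47 42 38 37 36 39 37 46 68 83 89 91 90 86 78 70 68 71
 68 68 71 68]
s8 330 186 col [42 36 39 37 39 38 43 46 50 45 42 38 37 37 36 41 53 77 86 84 77 69 68 72
 67 69 71 68]
0.08 (np.float64(330.4), np.float64(190.4)) (np.float64(331.1), np.float64(192.8))
0.092 (np.float64(330.4), np.float64(186.3)) (np.float64(331.1), np.float64(188.7))
0.1 (np.float64(330.5), np.float64(183.5)) (np.float64(331.2), np.float64(185.9))
0.11 (np.float64(330.5), np.float64(180.0)) (np.float64(331.3), np.float64(182.4))
w6 [90, 97, 95, 98, 125, 178, 213, 216, 218, 215, 211, 205, 190, 154, 136, 137, 136, 134, 135, 131, 133, 132, 133, 124, 97, 51, 21, 22, 20, 18, 18, 20, 20, 19]
w7 [78, 79, 82, 76, 75, 71, 89, 99, 97, 96, 105, 146, 198, 218, 219, 218, 201, 158, 140, 139, 140, 139, 139, 129, 96, 53, 26, 18, 23, 21, 22, 26, 20, 20]
w8 [100, 99, 94, 86, 77, 83, 82, 82, 82, 75, 69, 86, 97, 97, 93, 98, 115, 161, 190, 161, 143, 142, 143, 132, 102, 58, 23, 23, 23, 19, 19, 21, 17, 20]
(np.float64(321.6), np.float64(298.1)) (np.float64(323.3), np.float64(276.2))
```

Request:
{"method": "drive_tool", "body": {
  "steps": [
    [0,0,0,-0.03,0],
    [0,0,0,-0.06,0],
    [0,0,0,-0.09,0],
    [0,0,0,-0.12,0],
    [0,0,0,-0.15,0],
    [0,0,0,-0.15,0]
  ]
}}

```text
t: 17.18
ee_pos: [0.5612, 0.13, 0.0756]
tool_rot: [0.682, 0.731, -0.0, -0.0]
force: [-0.6, 0.2, 0.6]
grip_width: 0.004
```

Request:
{"method": "drive_tool", "body": {
  "steps": [
    [0,0,0,-0.03,0],
    [0,0,0,-0.06,0],
    [0,0,0,-0.09,0],
    [0,0,0,-0.12,0],
    [0,0,0,-0.12,0]
  ]
}}

```text
t: 17.6
ee_pos: [0.5623, 0.1301, 0.0748]
tool_rot: [0.682, 0.731, 0.001, 0.001]
force: [-6.4, -0.6, 16.2]
grip_width: 0.003
```

Firm touch at TCP z .0755, 16 N, and no give: the head is seated. Retreating straight up.

Request:
{"method": "drive_tool", "body": {
  "steps": [
    [0,0,0,0.06,0],
    [0,0,0,0.15,0],
    [0,0,0,0.4,0],
    [0,0,0,1,0],
    [0,0,0,2,0],
    [0,0,0,3,0],
    [0,0,0,4,0],
    [0,0,0,4,0],
    [0,0,0,4,0]
  ]
}}

```text
t: 18.35
ee_pos: [0.5628, 0.13, 0.1948]
tool_rot: [0.682, 0.731, 0.002, 0.002]
force: [0.0, 0.2, 0.3]
grip_width: 0.007
```

Run:
```python
from h import *
grab("wrist","w9");grab("side","s9")
s=manip.read_state();print(s["t"],s["ee_pos"],s["force"])
# head silhouette: grey (low saturation) blob on copper in wrist view; expected rows for a seated pin
im=cv2.imread("pics/w9.png");hsv=cv2.cvtColor(im,cv2.COLOR_BGR2HSV)
cop=((hsv[...,0]<20)&(hsv[...,1]>110)).astype(np.uint8)
y0=[px("w9",p) for p in([.5613,.130,.052],[.5613,.130,.092],[.5493,.130,.052],[.5613,.118,.092],[.5613,.142,.092])];print(y0)
u,v=map(int,map(round,y0[0]));print("col copper",[r for r in range(v-40,v+40) if cop[r,u]]);
v1=int(y0[1][1]);print("row copper",[c for c in range(u-60,u+60) if not cop[v-8,c]])
n,l,st,ce=cv2.connectedComponentsWithStats(cop);i=sorted(range(1,n),key=lambda k:-st[k,4])[:3];print(st[i])
for n in("s5","s9"):
    g=cv2.imread(f"pics/{n}.png").mean(2).astype(int);print(n,g[176:212,330].tolist())
```

```text
18.45 [0.56078329 0.12993105 0.19155845] [ 0.32860901  0.05848807 -1.21813758]
[(np.float64(322.5), np.float64(218.0)), (np.float64(322.4), np.float64(230.2)), (np.float64(323.4), np.float64(205.4)), (np.float64(307.9), np.float64(229.2)), (np.float64(336.9), np.float64(231.1))]
col copper [195, 196, 197, 198, 199, 200, 201, 202, 203, 204, 205, 206, 207]
row copper [262, 263, 264, 265, 266, 267, 268, 269, 270, 271, 272, 273, 316, 317, 318, 319, 320, 321, 322, 323, 324, 325, 326, 327, 328, 329, 330, 370, 371, 372, 373, 374, 375, 376, 377, 378, 379, 380, 381]
[[  83  425  389   21 3738]
 [ 274  195   97   48 3672]
 [ 575   38   52   78 3263]]
s5 [43, 38, 38, 42, 49, 47, 45, 44, 51, 56, 59, 66, 81, 85, 79, 68, 68, 72, 68, 70, 73, 70, 71, 72, 69, 73, 86, 102, 113, 116, 116, 113, 112, 113, 115, 108]
s9 [125, 124, 115, 93, 75, 64, 63, 82, 120, 137, 139, 139, 132, 116, 91, 74, 71, 72, 71, 69, 75, 67, 73, 73, 70, 74, 87, 105, 112, 111, 116, 116, 113, 116, 115, 110]
```

```bash
python3 -c "
from h import *
print(px('s9',[.5613,.118,.052]),manip.hand_in())"
```

```text
the job is handed in; nothing more can be done
(np.float64(331.1), np.float64(202.7)) None
```

The slim pin is in the carrier hole with its head down on the copper plate, and I handed the job in at about 18.5 s of the 54 s allowed. The hand-in gave no verdict.

**What I did:**
- I took the pin from the white rack and put it through the plate hole down to the bar.
- I then slid the plate about 20 mm to −y, feeling with the pin, until the foot caught in the carrier hole.
- The pin had tilted in the grip by then, so I took the load off and let go. It dropped in by itself with the plate's hole at y ≈ 0.130.
- I then pressed on the head with shut fingers and lifted clear. The press read 16 N up and 6 N sideways, the highest force I saw; readings came only at the end of each move.

**Last checks:**
- **Seating:** the press met a firm stop with no give. In the side view the head's lower edge was at row 202, where 202.7 is expected for a seated head.
- **After release:** the head's lower edge in the side view did not move between the drop and the final retreat.

**What disagreed:**
- **Fingertips:** they touched the head with the TCP about 17 mm below its expected top, not 11 mm above it as the description gives. The pictures also showed the tips that high.
- **Wrist view:** the head's lower edge was about 2 px (about 1.4 mm) off the prediction, within the calibration error.
- **Tilt:** the pin leaned about 3.6° in the first grip. It then tilted about 7–8° the other way because the tool overran by about 10 mm after the foot caught. Forces stayed under about 8 N per axis.

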